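# Index the clutch drum stand and lock it

### The job

Turn the clutch drum on the sloping indexing stand, click by click, until its clamping bridge points straight at the two index lugs, one uphill and one downhill of it (either end of the bridge may be uphill). Then swing the locking pawl beside it fully in, so that its nose sits between two teeth, and let go, leaving the loose solenoid and rings beside the stand where they lie.

Things in the scene. Friction and masses are not known exactly. Their poses are not given: they have to be found in the camera images.
- deck_centre (a point): Where the swivel axis meets the stand's grey deck, 250 mm (along the slope) by 330 mm. Fixed on the stand; does not turn with the drum. z: the swivel axis, up out of the deck, 30 degrees from vertical, leaning roughly to the robot; x: uphill along the slope; y: level, to the left looking uphill. A steel plate with 18 teeth (90 mm radius, top 16 mm above the deck) turns on the axis, the drum on it.
- lug_uphill (a point): Top centre of the uphill index lug: a fixed steel block 24 mm (along the slope) x 14 mm, 45 mm high, 108 mm uphill of the swivel axis.
- lug_downhill (a point): Top centre of the downhill index lug, the same block 108 mm downhill of the swivel axis.
- bridge (a point): The clamping bridge: an aluminium bar 130 x 26 x 36 mm high across the top of the steel drum (120 mm diameter, 104 inside, open, rim 50 mm above the deck). It spans 50 to 86 mm above the deck, with a nut 8 mm high on top, and turns with the drum. This point: on the swivel axis, mid-bar, 72 mm above the deck, 14 mm below the bar's top; y along the bar, x across it, z the swivel axis.
- swivel (a joint): Angle of drum and bridge, rad, growing counter-clockwise seen looking down on the deck. 0: bridge level, across the slope; +-pi/2: it points at both lugs. Clicks every 20 degrees (0.349 rad), resting at +-10, +-30, +-50, +-70, +-90, +-110 degrees; stops at +-120. A click takes about 0.3 N m; let go, it springs to the nearest rest. Starts at +-10, +-30 or +-50 degrees.
- pawl_knob (a point): Centre of the black ball, 28 mm diameter, on the locking pawl's steel handle (14 mm thick, square to the deck), 60 mm above the deck. The pawl is a flat steel lever, 20 mm wide, top 18 mm above the deck, right of the drum looking uphill; the ball is 150 mm from its pivot, downhill of it.
- pawl_pivot (a point): Pivot of the locking pawl, fixed on the deck, 11 mm above its surface. The pawl turns about the deck's upward axis. Axes as deck_centre.
- pawl (a joint): Swing of the locking pawl, rad. 0: fully out, away from the drum; 0.30: fully in, at its stop, lever parallel to the slope, nose between two teeth, which locks the swivel. It grows as the ball moves towards the drum (clockwise looking down on the deck); the ball travels 45 mm in all. It stays where it is left; moving it takes about 1 to 3 N at the ball. The nose reaches the teeth from about 0.17.
- solenoid: A loose aluminium solenoid, 82 mm long, 55 mm high, lying on the bench to the left of the stand's foot. Origin under its middle. Leave it alone.
- bushing: A loose steel bushing ring, 72 mm diameter, 34 mm high, on the bench to the right of the stand. Origin at its underside. Leave it alone.
- bushing_low: A loose copper-coloured bushing ring, 84 mm diameter, 22 mm high, on the bench to the right of the stand. Origin at its underside. Leave it alone.
- seal: A loose black seal ring, 100 mm diameter, 12 mm high, on the bench to the right of the stand. Origin at its underside. Leave it alone.

How it is judged:
By the outcome, as a careful person would: the job done as asked, in the order asked, and still so for the second after the job is handed in, with the robot touching nothing.
It also fails if it takes over 45 s, if anything falls off the work surface, if the arm or the gripper's body presses on something with over 40 N, if the wrist force passes 120 N, or if a joint passes its speed limit or range.

### The arm

A 6-joint arm with a two-finger parallel gripper is mounted at the origin on the work surface. World frame = base frame: x ahead of the robot, y to its left, z up, the work surface at z = 0. Lengths are in mm, angles in rad, forces in N, time in s.
With the tool pointing down it reaches from about 275 to 775 mm from the base axis. Payload 14.6 kg.
Tool frame: the origin (TCP) lies on the centre line of the jaws, within the pads' length; the fingertips stand 17 mm ahead of it and the grasp point (between the pads) lies 2 mm behind it; z points along the fingers, y is the line along which they close (so a half turn about z gives the same grasp; the last joint's range is limited). The gripper opens to 85 mm and grips with 20 to 120 N. Pads are 22 mm wide; open, the fingers measure 114 mm over their backs; the gripper's body (76 mm by 85 mm) begins 54 mm behind the grasp point. The pads swing forward as they close: fully open they stand 13 mm farther back than shut.
Start: joints at [1.013, 0.263, -0.048, 1.259, 0, 1.415], TCP at [205.803, 482.984, 248.278] pointing down, gripper open.
Joint ranges: [-2.65, 2.65], [-0.89, 1.7], [-1.18, 1.37], [-2.13, 2.11], [-1.35, 1.29], [-3.14, 3.14]. Speed limits (rad/s): [1.89, 1.89, 2.57, 2.79, 3.14, 3.14].

### API

Orientations are given as [roll, pitch, yaw] about the fixed x, y, z axes, in that order (R = Rz(yaw) Ry(pitch) Rx(roll)).
In Python, from cell import manip gives the robot as it stands.
- The arm moves only by the tool play_rows, never from a script. Its arguments are lists of equal length, an entry for each row: "dp": the shift along the world's x, y, z in mm, a list of three; "roll": the turn about the world's z in rad; "fingers": the opening, from 0 (shut) to 1 (fully open). A call has 1 to 10 rows; each row is the pose to reach, as a shift and turn from the pose commanded when the call began; what a row does not reach only later rows make up. A row lasts 1/12 s, in which the tool goes at most 41.7 mm and 7.16 degrees, less where a joint would pass 70% of its speed; a pose out of reach is approached as far as the arm can. A call with a gripper value outside its range is refused whole. The fingers move at their own pace and stop on an object; the grip force is fixed at half the most. Time passes only in rows, so rows that repeat a pose let the fingers close. It gives the time, the measured TCP pose, the force, the opening and the grip force at its end, in the units of the state.
- manip.get_obs(): the state, without advancing time (a new reading comes with each control period).
- manip.camera(name): name is "scene" or "top" or "wrist"; returns the picture (480x640x3 uint8, blue, green, red); there is no depth.
- manip.camera_model(name): a dict with "fx", "fy", "cx", "cy" (pixels), "view" (4x4, takes a point from world to camera coordinates). Camera axes: x right, y down, z forward; pixel columns grow to the right and rows downward; lengths in mm; the calibration is good to about 2 mm. A picture is of the moment at which its call begins: read the wrist's pose just before it. camera_model takes no time and is no camera call; for the wrist camera it gives the pose at the moment of the call.
- manip.sign_off(): hands the job in; it is judged then, once.
Trained networks look in the newest picture that a camera, given by its name, has taken for a name from the list of things; names that differ only in an ending like _2 or _b are one class to them, and where a whole thing is asked for, a point or a joint stands for the part that bears it (a point fixed in the world has none). Each returns a list of dicts, best first, with "p" (0 to 1); they miss things now and then, are a little off and sometimes report something else, mostly with a low value. They report only what shows in the picture. A call takes as long as a camera call.
- manip.find_in(query, camera): "at" ([column, row] as shares, 0 to 1, of the picture: columns of its width, rows of its height, amid what is visible of it).
- manip.trace(query, camera): "mask" (480x640 bool, what is visible of it) and "at" ([column, row] as shares, 0 to 1, of the picture: columns of its width, rows of its height, amid what is visible of it).
The state is a dict: "time_s": time; "joint_positions": joint angles; "joint_vel": joint speeds; "joint_efforts": joint torques, N m; "eef_pos": TCP position; "orientation": TCP orientation; "contact_force": force on the tool from outside, world axes, zero at the start; "wrist_torque": the same for the moment, N m; "grip_width": opening from 0.0 (shut) to 1.0 (fully open); "grip_force": force on a finger pad.
Only numpy, scipy, OpenCV 4.12 (cv2) and the standard library are available. Lean on these libraries where they do the work, as an engineer would, in place of code of your own. Each camera call takes 0.05 s, during which the arm holds its last target. There are 200 camera calls.

## Working session

There is one attempt and no reset: what is moved stays moved. The work goes in short steps, Python scripts to look and compute and a tool call to move; the robot and the scene stay as the last step left them, time stands still between calls to the robot, and variables do not carry over. Pictures are saved under pics/ and viewed, at most 10 in all, crops included, and the job is handed in when it is done.

Besides the shell and the picture viewer there is one more tool, called after ">>>" by a JSON object that holds its "fn" and its "kwargs", one argument or row to a line. play_rows: Moves the arm, as the interface text tells. Its arguments: {"type":"object","properties":{"dp":{"type":"array","items":{"type":"array","items":{"type":"number"}}},"roll":{"type":"array","items":{"type":"number"}},"fingers":{"type":"array","items":{"type":"number"}}},"required":["dp","roll","fingers"]}

```bash
mkdir -p pics; ls; cat > h.py <<'E'
from cell import manip
import numpy as np, cv2
def look(names,cams,save=True):
    out={}
    for c in cams:
        im=manip.camera(c)
        if save: cv2.imwrite(f'pics/{c}_{manip.get_obs()["time_s"]:.2f}.png',im)
        for n in names:
            r=manip.find_in(n,c)
            for d in r[:2]: print(c,n,round(d['p'],2),[round(d['at'][0]*640),round(d['at'][1]*480)])
def proj(c,P):
    m=manip.camera_model(c);V=np.array(m['view']);q=V[:3,:3]@np.array(P).T+V[:3,3:4]
    return np.array([m['fx']*q[0]/q[2]+m['cx'],m['fy']*q[1]/q[2]+m['cy']]).T
def tri(obs):
    A=[];b=[]
    for c,(u,v) in obs:
        m=manip.camera_model(c);V=np.array(m['view'])
        x=(u-m['cx'])/m['fx'];y=(v-m['cy'])/m['fy']
        for r in (V[0]-x*V[2],V[1]-y*V[2]): A.append(r[:3]);b.append(-r[3])
    s=np.linalg.lstsq(np.array(A),np.array(b),rcond=None);return s[0],s[1]
E
python3 - <<'E'
from h import *
print(manip.get_obs())
look(['lug_uphill','lug_downhill','bridge','pawl_knob','solenoid','bushing'],['scene','top'])
import os;print(os.listdir('pics'))
for c in('scene','top'):
    V=np.array(manip.camera_model(c)['view']);print(c,-V[:3,:3].T@V[:3,3])
E
```

```text
pics
{'time_s': 0.0, 'joint_positions': array([ 1.01271456e+00,  2.63522225e-01, -4.89114203e-02,  1.25938526e+00,
       -2.83703332e-05,  1.41550743e+00]), 'joint_vel': array([ 0.00056027, -0.00124947,  0.00400457, -0.00076397, -0.00028913,
       -0.00131574]), 'joint_efforts': array([ 7.85392567e-04, -6.37603641e+01,  3.84566867e+01,  1.39745307e-02,
       -6.23388837e-05, -8.17029559e-05]), 'eef_pos': array([205.67191388, 482.77478418, 247.83480885]), 'orientation': array([-3.14057799e+00, -1.30129214e-04,  2.73879973e+00]), 'contact_force': array([-0.15112784,  0.08528436, -0.36872866]), 'wrist_torque': array([-0.02462768,  0.00628037,  0.01425605]), 'grip_force': 0.0, 'grip_width': 1.004385760424643}
scene lug_uphill 0.59 [300, 264]
scene lug_downhill 0.66 [300, 264]
scene bridge 0.73 [314, 258]
scene bridge 0.3 [212, 234]
scene pawl_knob 0.79 [266, 239]
scene solenoid 0.77 [377, 329]
scene bushing 0.78 [236, 220]
scene bushing 0.51 [212, 236]
top lug_uphill 0.89 [329, 212]
top lug_downhill 0.73 [327, 214]
top bridge 0.68 [311, 225]
top pawl_knob 0.88 [377, 210]
top bushing 0.63 [456, 235]
top bushing 0.59 [439, 197]
['top_0.40.png', 'scene_0.05.png']
scene [1176.14283166  589.81175951 1278.04097869]
top [ 405.4355773   -13.33555111 1245.52195775]
```

```bash
python3 - <<'E'
import cv2
a=cv2.imread('pics/top_0.40.png')[100:340,200:520];cv2.imwrite('pics/a.png',cv2.resize(a,None,fx=2.5,fy=2.5,interpolation=cv2.INTER_CUBIC))
a=cv2.imread('pics/scene_0.05.png')[150:390,160:480];cv2.imwrite('pics/b.png',cv2.resize(a,None,fx=2.5,fy=2.5,interpolation=cv2.INTER_CUBIC))
E
```

```text
(no output)
```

View pics/a.png

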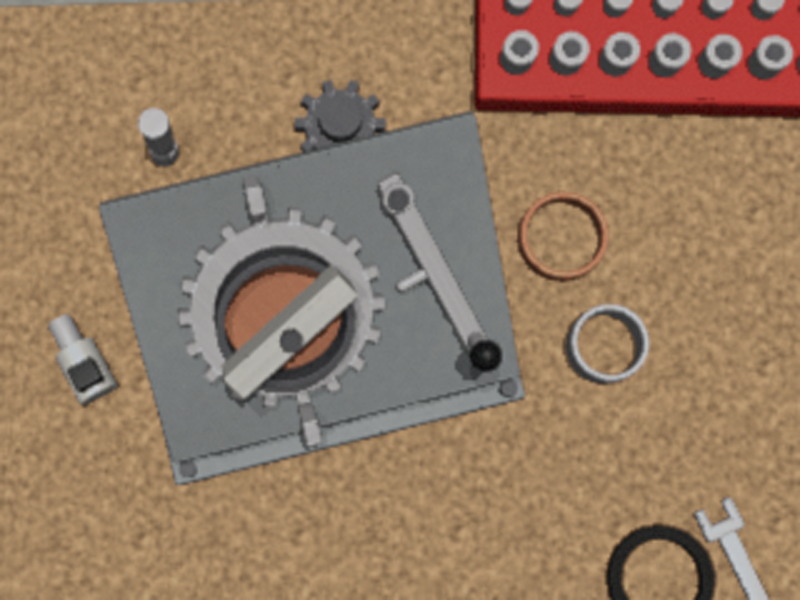

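View pics/b.png

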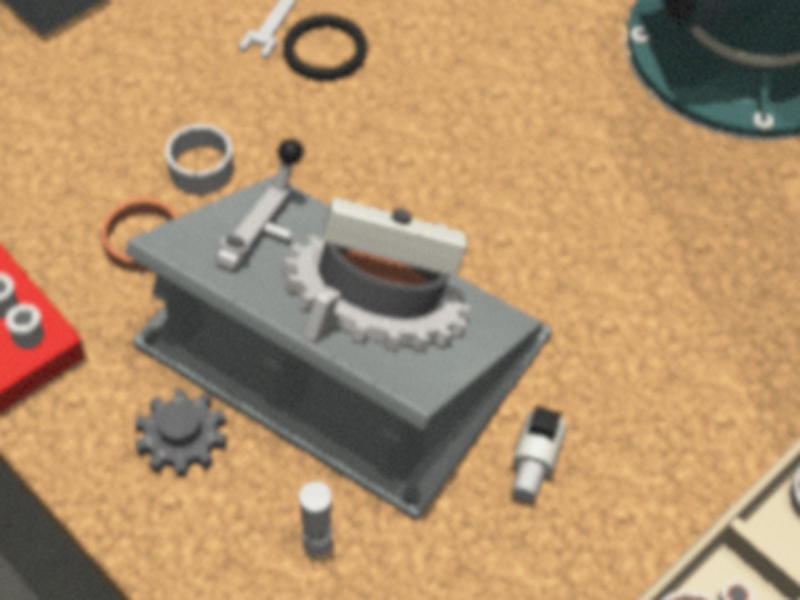

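The top view shows the bridge with its right end uphill: nut at crop (291,340), bar end at (345,287), knob at (486,355), pivot at (398,199). I'll fit the stand pose from both views.

```bash
cat >> h.py <<'E'
def frame(p):
    c=p[:3];y=p[3];t=np.radians(30)
    Rz=np.array([[np.cos(y),-np.sin(y),0],[np.sin(y),np.cos(y),0],[0,0,1]])
    Ry=np.array([[np.cos(t),0,-np.sin(t)],[0,1,0],[np.sin(t),0,np.cos(t)]])
    R=Rz@Ry
    return lambda q:(R@np.array(q,float).T).T+c
def bar(s,r,z): return [-r*np.sin(s),r*np.cos(s),z]
def pts(p):
    F=frame(p);s,px,py,th=p[4:8];a=th-.3  # angle from parallel; out -> ball to -y
    return dict(nut=F([0,0,94]),bl=F(bar(s,65,86)),br=F(bar(s,-65,86)),piv=F([px,py,18]),knob=F([px-150*np.cos(a),py+150*np.sin(a),60]),
     lu=F([108,0,45]),ld=F([-108,0,45]),ul=F([125,p[8],0]),ur=F([125,p[8]-330,0]),dl=F([-125,p[8],0]))
E
cat > fit.py <<'E'
from h import *
from scipy.optimize import least_squares
T=lambda x,y:(200+x/2.5,100+y/2.5)
S=lambda x,y:(160+x/2.5,150+y/2.5)
O=[('top','nut',T(291,340)),('top','bl',T(235,383)),('top','br',T(344,286)),('top','piv',T(398,199)),('top','knob',T(486,355)),
('top','ul',T(101,204)),('top','ur',T(474,113)),('top','lu',T(256,205)),('top','ld',T(312,433)),
('scene','nut',S(401,215)),('scene','knob',S(290,151)),('scene','piv',S(235,241)),('scene','ul',S(425,420)),('scene','ur',S(128,245)),('scene','dl',S(549,330)),
('scene','lu',S(327,298)),('scene','br',S(334,203)),('scene','bl',S(465,237))]
def res(p):
    d=pts(p);return np.concatenate([proj(c,d[k][None])[0]-uv for c,k,uv in O])
r=least_squares(res,[420,20,100,-.2,.5,60,-130,0,150],loss='soft_l1',x_scale=[100,100,100,.1,.1,50,50,.1,50])
np.save('p.npy',r.x);print(r.x.round(3),np.degrees(r.x[4]))
for o,e in zip(O,res(r.x).reshape(-1,2)):print(o[:2],e.round(1))
for k,v in pts(r.x).items():print(k,v.round(0))
E
python3 fit.py
```

```text
[ 6.19799e+02  1.36230e+01  1.05525e+02  2.12000e-01  5.45000e-01
  7.34080e+01 -1.17279e+02 -5.00000e-03  1.32505e+02] 31.227283073223738
('top', 'nut') [-0.   0.2]
('top', 'bl') [-0.7  2.8]
('top', 'br') [ 1.5 -1.1]
('top', 'piv') [ 0.1 -0.1]
('top', 'knob') [0.7 0.6]
('top', 'ul') [-2.2 -0.1]
('top', 'ur') [0.5 0.2]
('top', 'lu') [ 0.4 -2.1]
('top', 'ld') [-0.2  0. ]
('scene', 'nut') [0.5 0.2]
('scene', 'knob') [0.1 0.7]
('scene', 'piv') [-0.2  2.9]
('scene', 'ul') [1.7 0.2]
('scene', 'ur') [ 0.1 -2. ]
('scene', 'dl') [-1.5 -1.7]
('scene', 'lu') [-0.1 -1. ]
('scene', 'br') [-1.   0.7]
('scene', 'bl') [0.7 1.6]
nut [574.   4. 187.]
bl [538.  53. 163.]
br [618. -44. 197.]
piv [698. -90. 158.]
knob [ 566. -164.  123.]
lu [689.  29. 198.]
ld [506. -11.  90.]
ul [698. 166. 168.]
ur [ 767. -157.  168.]
dl [486. 120.  43.]
```

```bash
cat > push.py <<'E'
from h import *
p=np.load('p.npy');F=frame(p);o=manip.get_obs();print(o['eef_pos'],o['orientation'][2])
def way(deg,r=52):
    s=np.radians(deg);f=lambda r,t:F([r*np.sin(s)-t*np.cos(s),-r*np.cos(s)-t*np.sin(s),86])
    E=f(r,13);d=f(r+1,13)-E;d=d[:2]/np.linalg.norm(d[:2]);n=np.array([d[1],-d[0]])
    n=n if n@(E-f(r,0))[:2]>0 else -n
    return np.r_[E[:2]+11*n,E[2]-5],np.arctan2(d[1],d[0])+np.pi-np.arctan2(-np.cos(2.739),np.sin(2.739))
for d in (10,20,26,30,40,50,60,70,75,80,85,88,90):
    w,a=way(d);print(d,w.round(1),'turn',round(a,2))
E
python3 push.py
```

```text
[205.80998192 482.98111749 248.30139431] 2.738769010011414
10 [575.5 -52.3 173.1] turn 0.77
20 [584.1 -52.  177.8] turn 0.92
26 [589.2 -51.  180.6] turn 1.01
30 [592.5 -50.  182.4] turn 1.08
40 [600.4 -46.4 186.7] turn 1.24
50 [607.7 -41.4 190.7] turn 1.42
60 [614.2 -35.1 194.3] turn 1.6
70 [619.6 -27.5 197.2] turn 1.79
75 [621.9 -23.3 198.4] turn 1.89
80 [623.9 -18.8 199.5] turn 1.98
85 [625.6 -14.2 200.3] turn 2.08
88 [626.4 -11.4 200.8] turn 2.14
90 [626.8  -9.4 201. ] turn 2.19
```

>>> {"fn": "play_rows", "kwargs": {
  "dp": [
    [36, -53, 5],
    [73, -106, 15],
    [110, -160, 20],
    [146, -213, 20],
    [182, -266, 20],
    [219, -319, 20],
    [225, -330, 20],
    [240, -355, 20],
    [260, -380, 20],
    [280, -405, 20]
  ],
  "roll": [0.1, 0.2, 0.3, 0.4, 0.5, 0.6, 0.7, 0.8, 0.9, 1.0],
  "fingers": [0, 0, 0, 0, 0, 0, 0, 0, 0, 0]
}}

```text
time_s: 1.53
eef_pos: [427.7, 159.3, 267.6]
orientation: [-3.141, 0.001, -2.547]
contact_force: [0.5, 1.3, 1.2]
grip_width: -0.0
grip_force: 0.0
```

>>> {"fn": "play_rows", "kwargs": {
  "dp": [
    [22, -33, 0],
    [44, -66, 0],
    [66, -100, 0],
    [80, -125, 0],
    [87, -138, 0],
    [87, -138, 0],
    [87, -138, 0],
    [87, -138, 0]
  ],
  "roll": [0, 0, 0, 0, 0, 0, 0, 0],
  "fingers": [0, 0, 0, 0, 0, 0, 0, 0]
}}

```text
time_s: 2.2
eef_pos: [513.5, 24.0, 267.4]
orientation: [3.141, -0.0, -2.551]
contact_force: [0.0, 0.5, 1.2]
grip_width: -0.001
grip_force: 0.0
```

```bash
python3 - <<'E'
from h import *
cv2.imwrite('pics/w1.png',manip.camera('wrist'));cv2.imwrite('pics/t1.png',cv2.resize(manip.camera('top')[100:340,200:520],None,fx=2.5,fy=2.5))
o=manip.get_obs();print(o['eef_pos'],o['orientation'],o['grip_width'],o['contact_force'],o['time_s'])
p=np.load('p.npy');d=pts(p)
for k,v in d.items():print(k,proj('wrist',v[None])[0].round(0))
E
```

```text
[513.58944731  24.2445703  267.62669774] [-3.14155171e+00  2.73906267e-04 -2.55064414e+00] -0.0005444255105460953 [ 0.46373198 -0.28878667  0.06386032] 2.3
nut [242. 315.]
bl [339. 293.]
br [135. 339.]
piv [ 57. 355.]
knob [ 58. 141.]
lu [187. 464.]
ld [293. 184.]
ul [342. 507.]
ur [-75. 387.]
dl [421. 232.]
```

View pics/w1.png

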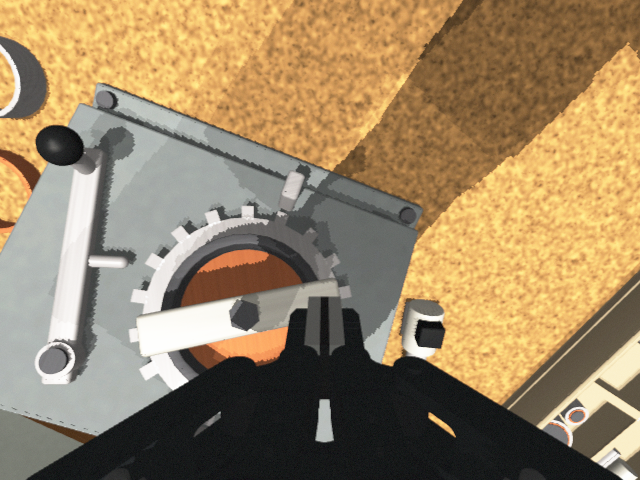

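The wrist view confirms the fit: nut (243,315), knob (60,146) and lug (292,185) are where the fit projects them. The move stopped short, so I'll continue to the pre-push point and go down.

>>> {"fn": "play_rows", "kwargs": {
  "dp": [
    [20, -30, 0],
    [40, -60, 0],
    [58, -86, 0],
    [58, -86, 0],
    [58, -86, -30],
    [58, -86, -60],
    [58, -86, -80],
    [58, -86, -88],
    [58, -86, -88],
    [58, -86, -88]
  ],
  "roll": [0, 0, 0, 0, 0, 0, 0, 0, 0, 0],
  "fingers": [0, 0, 0, 0, 0, 0, 0, 0, 0, 0]
}}

```text
time_s: 3.13
eef_pos: [572.3, -62.3, 180.3]
orientation: [-3.141, 0.0, -2.551]
contact_force: [0.0, -0.3, 0.1]
grip_width: 0.002
grip_force: 0.0
```

>>> {"fn": "play_rows", "kwargs": {
  "dp": [
    [8, 4, 0],
    [17, 10, 0],
    [20, 12, 2],
    [24, 14, 4],
    [28, 16, 6],
    [32, 18, 8],
    [36, 21, 10],
    [39, 24, 12],
    [42, 27, 14],
    [42, 27, 14]
  ],
  "roll": [0, 0, 0.05, 0.15, 0.24, 0.33, 0.42, 0.51, 0.6, 0.6],
  "fingers": [0, 0, 0, 0, 0, 0, 0, 0, 0, 0]
}}

```text
time_s: 3.97
eef_pos: [615.7, -35.1, 194.3]
orientation: [-3.14, 0.0, -1.947]
contact_force: [-0.2, -0.2, -0.4]
grip_width: -0.001
grip_force: 0.0
```

```bash
python3 - <<'E'
from h import *
cv2.imwrite('pics/t2.png',cv2.resize(manip.camera('top')[100:340,200:520],None,fx=2,fy=2))
o=manip.get_obs();print(o['eef_pos'],o['orientation'],o['contact_force'],o['time_s'])
E
```

```text
[615.31599745 -35.30942808 194.0306658 ] [-3.14016695e+00  5.26769275e-04 -1.95283669e+00] [-0.6526152   0.93325449 -0.37199791] 4.0167
```

View pics/t2.png

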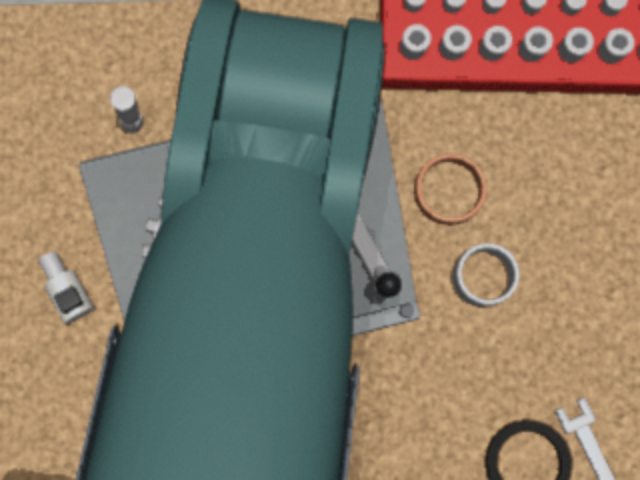

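The arm hides the drum from above; I'll finish the push, then back off and check with the wrist camera.

>>> {"fn": "play_rows", "kwargs": {
  "dp": [
    [3, 4, 1],
    [5, 8, 3],
    [8, 12, 4],
    [10, 16, 5],
    [11, 18, 6],
    [11, 20, 6],
    [11, 20, 6]
  ],
  "roll": [0.1, 0.19, 0.28, 0.38, 0.42, 0.47, 0.47],
  "fingers": [0, 0, 0, 0, 0, 0, 0]
}}

```text
time_s: 4.6
eef_pos: [625.6, -15.5, 199.7]
orientation: [-3.141, 0.0, -1.483]
contact_force: [1.1, -0.2, -0.3]
grip_width: 0.003
grip_force: 0.0
```

>>> {"fn": "play_rows", "kwargs": {
  "dp": [
    [0, -8, 0],
    [0, -20, 10],
    [0, -30, 40],
    [-30, -50, 75],
    [-60, -75, 80],
    [-90, -100, 80],
    [-90, -100, 80],
    [-90, -100, 80]
  ],
  "roll": [0, 0, 0, 0, 0, 0, 0, 0],
  "fingers": [0, 0, 0, 0, 0, 0, 0, 0]
}}

```text
time_s: 5.27
eef_pos: [534.0, -117.6, 280.3]
orientation: [-3.14, -0.001, -1.488]
contact_force: [-0.2, 1.2, 0.4]
grip_width: 0.003
grip_force: 0.0
```

```bash
python3 - <<'E'
from h import *
cv2.imwrite('pics/w2.png',manip.camera('wrist'))
o=manip.get_obs();print(o['eef_pos'],o['orientation'],o['time_s'])
p=np.load('p.npy');
for s in (70,90):
    p[4]=np.radians(s);d=pts(p)
    print({k:proj('wrist',v[None])[0].round(0) for k,v in d.items()})
E
```

```text
[ 534.92015173 -116.83909716  279.80164424] [-3.14072069e+00 -2.66227278e-04 -1.48626998e+00] 5.3167
{'nut': array([257., 402.]), 'bl': array([328., 384.]), 'br': array([158., 410.]), 'piv': array([ 92., 253.]), 'knob': array([289., 157.]), 'lu': array([ 90., 431.]), 'ld': array([345., 321.]), 'ul': array([118., 522.]), 'ur': array([-44., 150.]), 'dl': array([349., 397.])}
{'nut': array([257., 402.]), 'bl': array([329., 360.]), 'br': array([161., 439.]), 'piv': array([ 92., 253.]), 'knob': array([289., 157.]), 'lu': array([ 90., 431.]), 'ld': array([345., 321.]), 'ul': array([118., 522.]), 'ur': array([-44., 150.]), 'dl': array([349., 397.])}
```

View pics/w2.png

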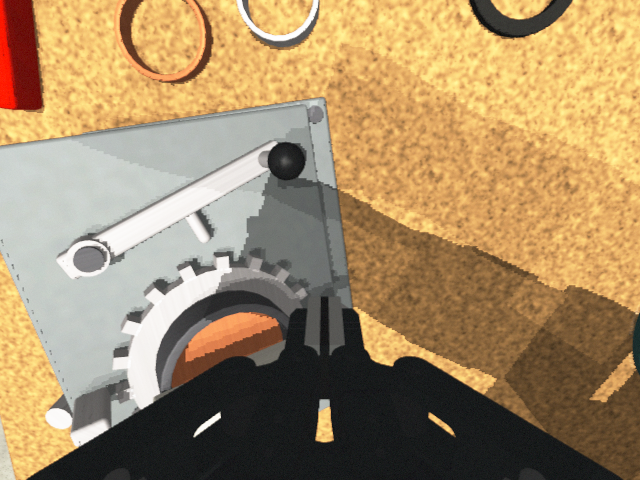

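The bridge is under the gripper here, so I'll use the scene camera.

```bash
python3 - <<'E'
from h import *
im=manip.camera('scene')
p=np.load('p.npy');a=cv2.resize(im[190:350,200:400],None,fx=4,fy=4,interpolation=cv2.INTER_CUBIC)[:600]
for s,c in ((70,(0,0,255)),(90,(0,255,0)),(110,(255,0,0))):
    p[4]=np.radians(s);d=pts(p)
    u,v=[tuple(((proj('scene',d[k][None])[0]-[200,190])*4).astype(int)) for k in('bl','br')];cv2.line(a,tuple(map(int,u)),tuple(map(int,v)),c,1)
cv2.imwrite('pics/s2.png',a)
E
```

```text
(no output)
```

View pics/s2.png

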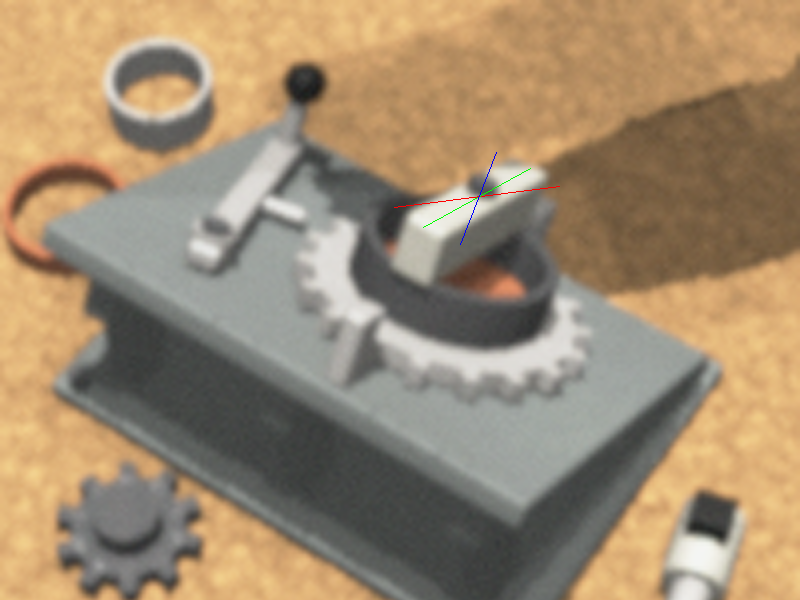

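Bridge lies along the 90° (green) line, pointing at both lugs. Now the pawl.

```bash
python3 - <<'E'
from h import *
p=np.load('p.npy');n=np.array([-np.sin(p[3]),np.cos(p[3]),0])
for th in (0,.1,.17,.25,.3):
    p[7]=th;k=pts(p)['knob'];print(th,k.round(1),'tcp',(k-25*n+[0,0,9]).round(1))
p[7]=0;print('pre',(pts(p)['knob']-42*n).round(1))
E
```

```text
0 [ 565.3 -163.4  122.5] tcp [ 570.5 -187.8  131.5]
0.1 [ 559.1 -149.9  120.7] tcp [ 564.3 -174.3  129.7]
0.17 [ 555.4 -140.1  119.8] tcp [ 560.7 -164.5  128.8]
0.25 [ 552.  -128.6  119.3] tcp [ 557.3 -153.   128.3]
0.3 [ 550.3 -121.3  119.2] tcp [ 555.5 -145.7  128.2]
pre [ 574.1 -204.5  122.5]
```

>>> {"fn": "play_rows", "kwargs": {
  "dp": [
    [13, -30, 0],
    [27, -60, 0],
    [40, -88, 0],
    [40, -88, -10],
    [40, -88, -45],
    [40, -88, -80],
    [40, -88, -115],
    [40, -88, -140],
    [40, -88, -149],
    [40, -88, -149]
  ],
  "roll": [0.06, 0.13, 0.13, 0.13, 0.13, 0.13, 0.13, 0.13, 0.13, 0.13],
  "fingers": [0, 0, 0, 0, 0, 0, 0, 0, 0, 0]
}}

```text
time_s: 6.2
eef_pos: [574.9, -203.0, 128.2]
orientation: [3.139, 0.003, -1.352]
contact_force: [0.7, 0.6, 0.4]
grip_width: -0.003
grip_force: 0.0
```

>>> {"fn": "play_rows", "kwargs": {
  "dp": [
    [-2, 9, 0],
    [-4, 18, 0],
    [-6, 23, 0],
    [-8, 28, -1],
    [-10, 33, -1],
    [-12, 37, -2],
    [-14, 42, -2],
    [-16, 47, -2],
    [-16, 47, -2]
  ],
  "roll": [0, 0, 0, 0, 0, 0, 0, 0, 0],
  "fingers": [0, 0, 0, 0, 0, 0, 0, 0, 0]
}}

```text
time_s: 6.95
eef_pos: [558.7, -156.0, 128.4]
orientation: [3.141, 0.0, -1.352]
contact_force: [0.0, -0.5, -0.2]
grip_width: 0.003
grip_force: 0.0
```

>>> {"fn": "play_rows", "kwargs": {
  "dp": [
    [-1, 3, 0],
    [-1, 5, 0],
    [-2, 7, 0],
    [-2, 7, 0]
  ],
  "roll": [0, 0, 0, 0],
  "fingers": [0, 0, 0, 0]
}}

```text
time_s: 7.28
eef_pos: [557.1, -149.7, 128.3]
orientation: [-3.142, 0.0, -1.352]
contact_force: [-0.5, -1.0, 0.7]
grip_width: -0.004
grip_force: 0.0
```

```bash
python3 - <<'E'
from h import *
im=manip.camera('wrist');cv2.imwrite('pics/w3.png',im)
o=manip.get_obs();print(o['eef_pos'],o['contact_force'],o['time_s'])
p=np.load('p.npy')
for th in (0,.2,.25,.3):
    p[7]=th;print(th,proj('wrist',pts(p)['knob'][None])[0].round(0))
E
```

```text
[ 557.1273939  -149.77729463  128.35442808] [-0.43810451  0.55707963 -0.24240073] 7.3333
0 [313. 293.]
0.2 [325. 353.]
0.25 [326. 367.]
0.3 [327. 381.]
```

View pics/w3.png

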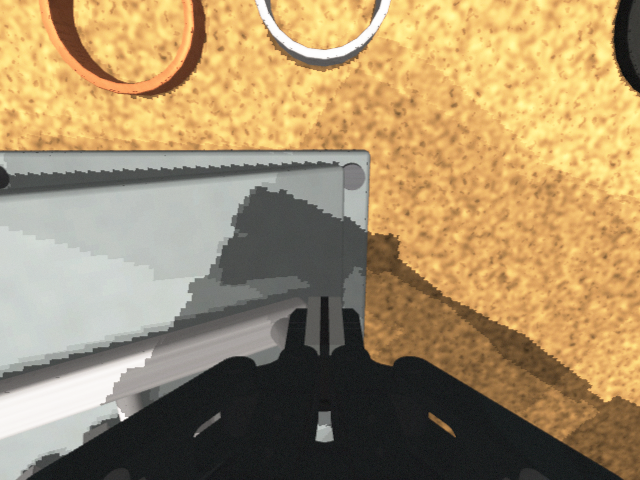

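The lever has swung with the fingers; I'll keep going until the stop shows up in the force.

>>> {"fn": "play_rows", "kwargs": {
  "dp": [
    [-0.5, 2, 0],
    [-1, 4, 0],
    [-1, 4, 0],
    [-1, 4, 0]
  ],
  "roll": [0, 0, 0, 0],
  "fingers": [0, 0, 0, 0]
}}

```text
time_s: 7.67
eef_pos: [556.2, -146.4, 128.4]
orientation: [3.141, -0.001, -1.353]
contact_force: [1.4, -5.3, -2.9]
grip_width: 0.003
grip_force: 2.6
```

>>> {"fn": "play_rows", "kwargs": {
  "dp": [
    [-0.2, 1, 0],
    [-0.4, 2, 0],
    [-0.4, 2, 0],
    [-0.4, 2, 0]
  ],
  "roll": [0, 0, 0, 0],
  "fingers": [0, 0, 0, 0]
}}

```text
time_s: 8.0
eef_pos: [556.2, -145.9, 128.5]
orientation: [3.141, -0.004, -1.353]
contact_force: [0.8, -15.5, -3.9]
grip_width: -0.001
grip_force: 7.7
```

Stopped where predicted, with 15 N: it's at the stop. Back off and check.

>>> {"fn": "play_rows", "kwargs": {
  "dp": [
    [1, -4, 0],
    [3, -14, 0],
    [7, -34, 0],
    [7, -40, 30],
    [7, -45, 70],
    [7, -50, 110],
    [-20, -80, 140],
    [-50, -110, 150],
    [-80, -140, 150],
    [-80, -140, 150]
  ],
  "roll": [0, 0, 0, 0, 0, 0, 0, 0, 0, 0],
  "fingers": [0, 0, 0, 0, 0, 0, 0, 0, 0, 0]
}}

```text
time_s: 8.83
eef_pos: [473.1, -287.3, 279.6]
orientation: [-3.141, -0.002, -1.355]
contact_force: [-0.5, -0.0, 0.0]
grip_width: 0.002
grip_force: 0.0
```

```bash
python3 - <<'E'
from h import *
p=np.load('p.npy');p[4]=np.pi/2
out=[]
for cam,x,y in (('top',225,125),('scene',200,190)):
    a=cv2.resize(manip.camera(cam)[y:y+140,x:x+190],None,fx=4,fy=4,interpolation=cv2.INTER_CUBIC)
    for th,c in ((.25,(0,0,255)),(.3,(0,255,0))):
        p[7]=th;d=pts(p)
        q=lambda k:tuple(int(i) for i in (proj(cam,d[k][None])[0]-[x,y])*4)
        cv2.drawMarker(a,q('knob'),c,0,14,1)
    cv2.line(a,q('bl'),q('br'),(0,255,0),1);cv2.imwrite(f'pics/end_{cam}.png',a)
E
```

```text
(no output)
```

View pics/end_top.png

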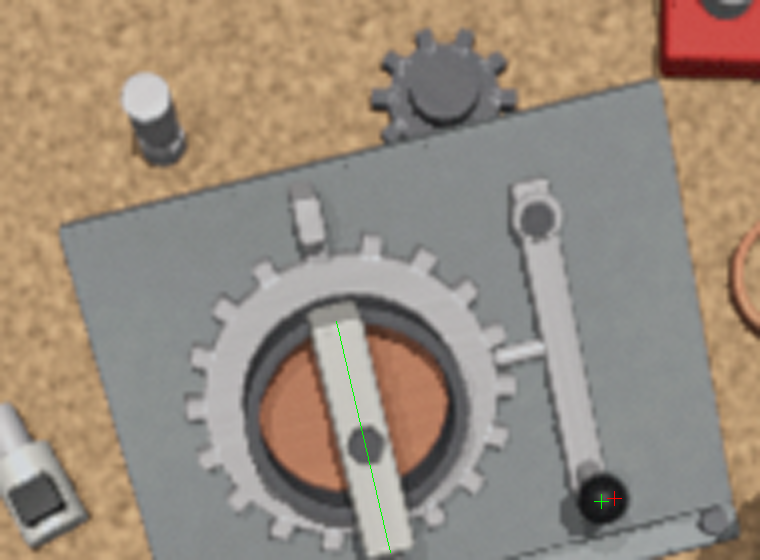

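View pics/end_scene.png

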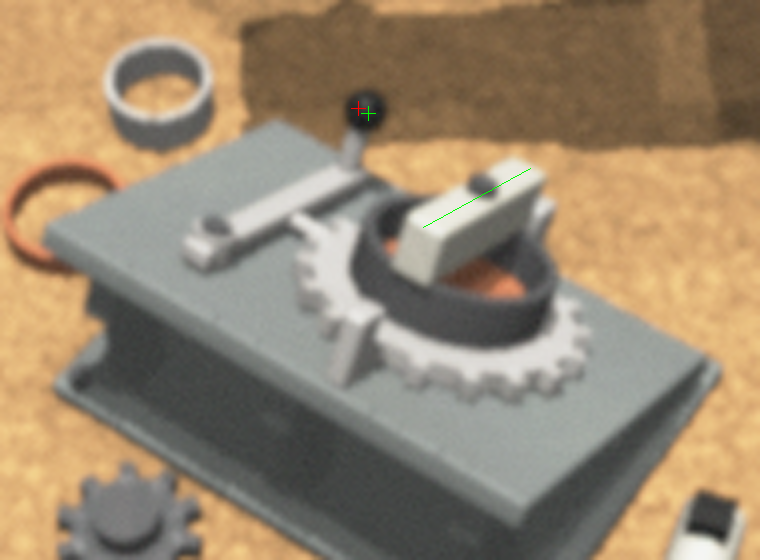

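The bridge lies on the lug line, the knob is on the 0.30 mark at (601,500), and the nose sits between two teeth at (500,355).

```bash
python3 -c "
from cell import manip
print(manip.sign_off())"
```

```text
the job is handed in; nothing more can be done
None
```

The drum is turned to +90° with its bridge pointing at both lugs, the pawl is swung fully in against its stop with its nose between two teeth, the arm is clear, nothing loose was touched, and the job is handed in (the sign-off gave no verdict).

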